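# Sweep the black levelling feet into the tray

### The arm

A 6-joint arm with a two-finger parallel gripper is mounted at the origin on the work surface. World frame = base frame: x ahead of the robot, y to its left, z up, the work surface at z = 0. Lengths are in m, angles in rad, forces in N, time in s.
With the tool pointing down it reaches from about 0.3 to 0.775 m from the base axis. Payload 14.6 kg.
Tool frame: the origin (TCP) lies between the finger pads; the fingertips stand 14 mm ahead of it and the grasp point (between the pads) lies 5 mm behind it; z points along the fingers, y is the line along which they close (so a half turn about z gives the same grasp; the last joint's range is limited). The gripper opens to 94 mm and grips with 3 to 60 N. Pads are 16 mm wide; open, the fingers measure 119 mm over their backs; the gripper's body (75 mm by 177 mm) begins 78 mm behind the grasp point.
Start: joints at [1.062, 0.3, 1.521, -0, 1.321, -0.067], TCP at [0.235, 0.497, 0.219] pointing down, gripper open.
Joint ranges: [-3.03, 3.03], [-0.79, 2.21], [0.23, 2.52], [-1.04, 4.18], [0, 3.07], [-2.55, 2.55]. Speed limits (rad/s): [2.22, 2.22, 2.57, 3.14, 3.14, 3.14].

### API

Orientations are given as [roll, pitch, yaw] about the fixed x, y, z axes, in that order (R = Rz(yaw) Ry(pitch) Rx(roll)).
In Python, from station import ctrl gives the robot as it stands. The module is installed in compiled form; this text tells all that it offers.
- The arm moves only by the tool move_arm, never from a script. Its argument "targets" is a list of rows, each a list of 7 numbers: the opening, from -1 (shut) to 1 (fully open), then the shift along the tool's x, y, z in units of 50 mm (1.0 is 50 mm), then the turn, a rotation vector about the tool's x, y, z in rad. A call has 1 to 12 rows; each row is the pose to reach, as a shift and turn from the pose commanded when the call began, along the tool's axes at that moment; what a row does not reach only later rows make up. A row lasts 1/10 s, in which the tool goes at most 50 mm and 8.59 degrees, less where a joint would pass 70% of its speed; a pose out of reach is approached as far as the arm can. A call with a gripper value outside its range is refused whole. The fingers move at their own pace and stop on an object; "grip_force" is the grip in N (left out, the last holds). Time passes only in rows, so rows that repeat a pose let the fingers close. It gives the time, the measured TCP pose, the force, the opening and the grip force at its end, in the units of the state.
- ctrl.get_obs(): the state, without advancing time (a new reading comes with each control period).
- ctrl.camera(name): name is "scene" or "top"; returns (picture, depth): 480x640x3 uint8, red, green, blue; 480x640 float32, m along the optical axis (not along the pixel's ray), 0 where there is no reading.
- ctrl.camera_params(name): a dict with "intrinsics" (3x3 intrinsics, pixels), "k1" (the pictures are not rectified: a ray, as slopes to the right and down, at radius r is drawn at 1 + k1 r^2 times it, then the intrinsics apply), "rvec" (rotation vector, rad) and "tvec" (3), from world to camera coordinates, as OpenCV has them. Camera axes: x right, y down, z forward; pixel columns grow to the right and rows downward; lengths in m; the calibration is good to about 2 mm. A picture is of the moment at which its call begins. camera_params takes no time and is no camera call.
- ctrl.hand_in(): hands the job in; it is judged then, once.
Trained networks look in the newest picture that a camera, given by its name, has taken for a name from the list of things; names that differ only in an ending like _2 or _b are one class to them, and where a whole thing is asked for, a point or a joint stands for the part that bears it (a point fixed in the world has none). Each returns a list of dicts, best first, with "score" (0 to 1); they miss things now and then, are a little off and sometimes report something else, mostly with a low value. They report only what shows in the picture. A call takes as long as a camera call.
- ctrl.cut_out(camera, target): "region" (480x640 bool, what is visible of it) and "point" ([column, row] in pixels, amid what is visible of it).
- ctrl.tip_of(camera, target): "point" ([column, row] in pixels: a listed point, or the origin of a listed thing).
The state is a dict: "time_s": time; "qpos": joint angles; "joint_vel": joint speeds; "tau": joint torques, N m; "ee_pos": TCP position; "eef_rot": TCP orientation; "force": force on the tool from outside, world axes, zero at the start; "moment": the same for the moment, N m; "grip_width": finger opening in m; "grip_force": force on a finger pad.
Only numpy, scipy, OpenCV 4.12 (cv2) and the standard library are available. Lean on these libraries where they do the work, as an engineer would, in place of code of your own. Each camera call takes 0.05 s, during which the arm holds its last target. There are 200 camera calls.

### The job

Clear the packing bench of the three stray black levelling feet: with the fingertips, gently sweep them along the bench through the open front of the blue three-sided tray until each one is wholly inside. Only push them: do not pinch them, pick them up, tip them or press hard on them; they must stay standing on the bench. Leave the white foot and everything else on the bench where it is.

Things in the scene. Friction and masses are not known exactly. Their poses are not given: they have to be found in the camera images.
- tray: blue tray fixed to the bench, its place and yaw vary. Inside 120 mm deep (its x), 160 mm wide (its y); walls 4 mm thick, 25 mm high at the back (+x) and both sides; the front (-x) is open, no sill, the floor level with the bench. Origin: centre of the inner floor; x runs from the mouth (x = -60 mm) to the back wall (inner face x = +60 mm); side walls' inner faces at y = -80 and +80 mm
- tray_mouth (a point): middle of the tray's open front edge, at bench height
- foot_a: black plastic levelling foot, loose, flat on the bench: round base 38 mm in diameter, 13 mm high (straight side 10 mm), on it a steel collar 16 mm across and an upright steel stud 8 mm across, 28 mm high in all; about 60 g, slides easily, stops when no longer pushed. Origin: centre of its underside; z up
- foot_b: black plastic levelling foot, loose, flat on the bench: round base 38 mm in diameter, 13 mm high (straight side 10 mm), on it a steel collar 16 mm across and an upright steel stud 8 mm across, 28 mm high in all; about 60 g, slides easily, stops when no longer pushed. Origin: centre of its underside; z up
- foot_c: black plastic levelling foot, loose, flat on the bench: round base 38 mm in diameter, 13 mm high (straight side 10 mm), on it a steel collar 16 mm across and an upright steel stud 8 mm across, 28 mm high in all; about 60 g, slides easily, stops when no longer pushed. Origin: centre of its underside; z up
- white_foot: white plastic levelling foot, loose, flat on the bench: round base 38 mm in diameter, 13 mm high (straight side 10 mm), on it a steel collar 16 mm across and an upright steel stud 8 mm across, 28 mm high in all; about 60 g, slides easily, stops when no longer pushed. Origin: centre of its underside; z up. It is a bystander: it stays where it is
- tape: roll of yellow packing tape lying flat, bystander: ring of 90 mm outer and 72 mm inner diameter, 40 mm high. Origin: centre of its underside
- knife: closed orange carton knife lying flat, bystander: about 152 mm long (its x), 28 mm wide, 22 mm high. Origin: about its middle, on the underside
- fitting: grey cast metal fitting, bystander: disc 60 mm across and 10 mm high with a thick post 42 mm high and a short horizontal tube on it. Origin: centre of its underside
- carton: small black product carton, bystander: 80 (its x) x 110 (its y) x 90 mm high. Origin: centre of its underside
- jar: small white jar with a red lid standing upright, bystander: 56 mm in diameter, 65 mm high. Origin: centre of its underside

How it is judged:
At the end, for the whole second after the job is handed in: All three black feet stand upright (within 0.15 rad), at rest on the tray floor, their centres at least 16 mm inside the open edge and between the walls; the white foot and the five other bystanders are within 12 mm of where they started (x of foot_a in the frame of tray between -0.044 and 0.06 m and y of foot_a in the frame of tray between -0.08 and 0.08 m and height (world z) of each of foot_a, foot_b, foot_c below 0.006 m and angle between each of foot_a, foot_b, foot_c's own z axis and vertical below 0.15 rad and linear speed of each of foot_a, foot_b, foot_c below 0.02 m/s and x of foot_b in the frame of tray between -0.044 and 0.06 m and y of foot_b in the frame of tray between -0.08 and 0.08 m and x of foot_c in the frame of tray between -0.044 and 0.06 m and y of foot_c in the frame of tray between -0.08 and 0.08 m and distance of each of white_foot, tape, knife, fitting, carton, jar from where it was at the start of the episode below 0.012 m); the robot touches nothing.
It fails at once if a black foot lifted off the bench or tipped (underside centre over 8 mm up, or leaning over 0.35 rad) (height (world z) of any of foot_a, foot_b, foot_c above 0.008 m or angle between any of foot_a, foot_b, foot_c's own z axis and vertical above 0.35 rad).
It fails at once if a black foot pinched or pressed hard (over 20 N from the fingers) (contact force between the fingers and foot_a above 20 N or contact force between the fingers and foot_b above 20 N or contact force between the fingers and foot_c above 20 N).
It fails at once if the white foot or another bystander moved by more than 12 mm (distance of any of white_foot, tape, knife, fitting, carton, jar from where it was at the start of the episode above 0.012 m).
It also fails if it takes over 72 s, if anything falls off the work surface, if the arm or the gripper's body presses on something with over 40 N, if the wrist force passes 120 N, or if a joint passes its speed limit or range.

## Working session

There is one attempt and no reset: what is moved stays moved. The work goes in short steps, Python scripts to look and compute and a tool call to move; the robot and the scene stay as the last step left them, time stands still between calls to the robot, and variables do not carry over. Pictures are saved under pics/ and viewed, at most 10 in all, crops included, and the job is handed in when it is done.

Besides the shell and the picture viewer there is one more tool, called as name([rows], argument=value, ...), one row to a line, values as JSON. move_arm: Moves the arm, as the interface text tells. Its arguments: {"type":"object","properties":{"targets":{"type":"array"},"grip_force":{"type":"number"}},"required":["targets"]}

```bash
mkdir -p pics; cat > h.py <<'E'
import numpy as np, cv2
from station import ctrl
def cam(n):
    p=ctrl.camera_params(n); R,_=cv2.Rodrigues(np.array(p["rvec"],float)); return np.array(p["intrinsics"]),p["k1"],R,np.array(p["tvec"],float).ravel()
def pix2w(n,uv,z):
    K,k1,R,t=cam(n); d=np.array([(uv[0]-K[0,2])/K[0,0],(uv[1]-K[1,2])/K[1,1]]); s=d.copy()
    for _ in range(20): s=d/(1+k1*(s@s))
    ray=R.T@np.array([s[0],s[1],1]); c=-R.T@t
    return c+ray*(z-c[2])/ray[2]
def w2pix(n,P):
    K,k1,R,t=cam(n); q=R@np.asarray(P,float)+t; s=q[:2]/q[2]; s=s*(1+k1*(s@s)); return K[0,0]*s[0]+K[0,2],K[1,1]*s[1]+K[1,2]
def snap(n,f):
    im,d=ctrl.camera(n); cv2.imwrite(f,im[:,:,::-1]); return im,d
E
python3 - <<'E'
from h import *
for c in("top","scene"):
    im,d=snap(c,f"pics/{c}0.png")
    K,k1,R,t=cam(c); print(c,"campos",(-R.T@t).round(3))
    for n in["foot_a","white_foot","tray","tray_mouth","tape","knife","fitting","carton","jar"]:
        for r in ctrl.tip_of(c,n)[:5]:
            print(n,round(r["score"],2),np.round(r["point"]),pix2w(c,r["point"],0)[:2].round(3))
o=ctrl.get_obs();print(o["time_s"],o["ee_pos"],o["eef_rot"])
E
```

```text
top campos [ 0.381 -0.091  0.981]
foot_a 0.63 [267. 256.] [0.5   0.002]
foot_a 0.63 [376. 274.] [ 0.469 -0.215]
white_foot 0.5 [376. 170.] [ 0.681 -0.213]
tray 0.75 [144. 255.] [0.495 0.249]
tray 0.42 [416. 220.] [ 0.579 -0.296]
tray_mouth 0.82 [176. 253.] [0.5   0.184]
tray_mouth 0.26 [490. 223.] [ 0.577 -0.448]
tape 0.85 [419. 223.] [ 0.574 -0.301]
knife 0.78 [185. 158.] [0.698 0.18 ]
knife 0.29 [488. 225.] [ 0.573 -0.442]
fitting 0.51 [187. 159.] [0.695 0.176]
fitting 0.18 [416. 222.] [ 0.575 -0.296]
carton 0.93 [487. 226.] [ 0.571 -0.442]
carton 0.48 [267. 159.] [0.7  0.01]
carton 0.41 [175. 252.] [0.503 0.188]
carton 0.29 [146. 253.] [0.499 0.245]
jar 0.7 [128. 345.] [0.317 0.271]
jar 0.28 [376. 273.] [ 0.47  -0.215]
scene campos [ 1.266 -0.164  0.569]
foot_a 0.76 [350. 240.] [0.498 0.004]
foot_a 0.76 [243. 238.] [ 0.466 -0.222]
foot_a 0.64 [330. 272.] [ 0.597 -0.054]
white_foot 0.6 [245. 311.] [ 0.685 -0.217]
tray 0.84 [457. 232.] [0.496 0.243]
tray_mouth 0.57 [428. 237.] [0.504 0.174]
tape 0.96 [201. 274.] [ 0.575 -0.302]
knife 0.93 [458. 300.] [0.702 0.166]
fitting 0.94 [377. 308.] [0.705 0.015]
fitting 0.63 [458. 300.] [0.702 0.167]
carton 0.81 [123. 284.] [ 0.591 -0.447]
jar 0.56 [439. 191.] [0.317 0.265]
1.0 [0.23515749 0.49717865 0.21945614] [-3.14157764e+00  2.12034980e-05  2.69981979e+00]
```

View pics/top0.png

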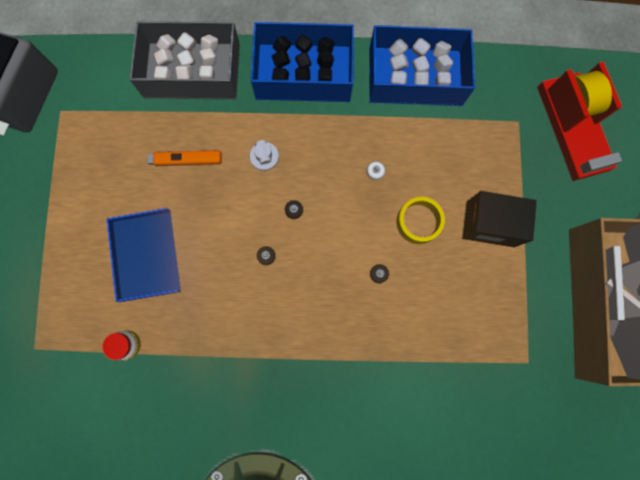

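View pics/scene0.png

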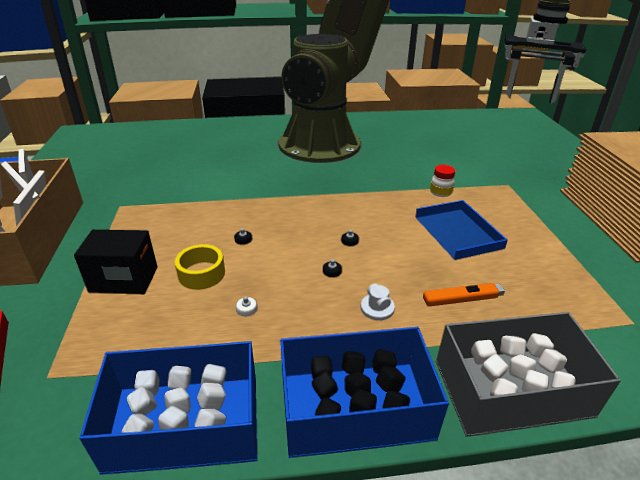

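The top view shows black feet at (267,256), (294,209) and (380,273), and a white foot at (376,170). The tray is at about (144,255) with its mouth to the right (world -y). The scene view agrees. Next I refine the tray yaw and the feet.

```bash
python3 - <<'E'
from h import *
im,_=snap("top","pics/top1.png")
r=ctrl.cut_out("top","tray")[0]; m=r["region"]
ys,xs=np.nonzero(m); P=np.array([pix2w("top",(x,y),0.012)[:2] for x,y in zip(xs,ys)],np.float32)
print(len(P),cv2.minAreaRect(P), cv2.boxPoints(cv2.minAreaRect(P)))
dark=(im.max(2)<70).astype(np.uint8)
for c in[(267,256),(294,209),(380,273)]:
    q=np.zeros_like(dark);q[c[1]-14:c[1]+15,c[0]-14:c[0]+15]=1
    ys,xs=np.nonzero(q&dark); hull=cv2.minEnclosingCircle(np.c_[xs,ys].astype(np.float32))
    print(hull,pix2w("top",hull[0],0.007)[:2].round(4))
E
```

```text
Traceback (most recent call last):
  File "h.py", line 6, in pix2w
    K,k1,R,t=cam(n); d=np.array([(uv[0]-K[0,2])/K[0,0],(uv[1]-K[1,2])/K[1,1]]); s=d.copy()
             ~~~^^^
  File "h.py", line 4, in cam
    p=ctrl.camera_params(n); R,_=cv2.Rodrigues(np.array(p["rvec"],float)); return np.array(p["intrinsics"]),p["k1"],R,np.array(p["tvec"],float).ravel()
ValueError: time passes only in moves, steps and waits
```

```bash
sed -i 's/^def cam/import functools\n@functools.lru_cache\ndef cam/' h.py; cat > m.py <<'E'
from h import *
im=cv2.imread("pics/top1.png")
hsv=cv2.cvtColor(im,cv2.COLOR_BGR2HSV)
m=cv2.inRange(hsv,(105,120,40),(130,255,255)); m[:190]=0; m[320:]=0; m[:,200:]=0
ys,xs=np.nonzero(m); P=np.array([pix2w("top",(x,y),0.012)[:2] for x,y in zip(xs,ys)],np.float32)
rc=cv2.minAreaRect(P);print(len(P),rc,cv2.boxPoints(rc).round(4).tolist())
dark=(im.max(2)<70).astype(np.uint8)
for c in[(267,256),(294,209),(380,273)]:
    q=np.zeros_like(dark);q[c[1]-14:c[1]+15,c[0]-14:c[0]+15]=1
    ys,xs=np.nonzero(q&dark); hull=cv2.minEnclosingCircle(np.c_[xs,ys].astype(np.float32))
    print(hull,pix2w("top",hull[0],0.007)[:2].round(4))
E
python3 m.py
```

```text
4943 ((0.49449729919433594, 0.25226759910583496), (0.1694718301296234, 0.12378779798746109), 11.343276977539062) [[0.3991999924182892, 0.2962999939918518], [0.4235999882221222, 0.17489999532699585], [0.5898000001907349, 0.20819999277591705], [0.5654000043869019, 0.3296000063419342]]
((265.9210510253906, 255.2105255126953), 8.547063827514648) [0.4994 0.0041]
((293.5, 209.38235473632812), 8.74731731414795) [ 0.5933 -0.0476]
((378.9375, 273.3125), 8.752331733703613) [ 0.4688 -0.2196]
```

move_arm([
  [-0.45,-9.46,-7.63,1.6,0,0,1.1],
  [-0.45,-9.46,-7.63,1.6,0,0,1.1],
  [-0.45,-9.46,-7.63,1.6,0,0,1.1],
  [-0.45,-9.46,-7.63,1.6,0,0,1.1],
  [-0.45,-9.46,-7.63,1.6,0,0,1.1],
  [-0.45,-9.46,-7.63,1.6,0,0,1.1],
  [-0.45,-9.46,-7.63,1.6,0,0,1.1],
  [-0.45,-9.46,-7.63,1.6,0,0,1.1],
  [-0.45,-9.46,-7.63,1.6,0,0,1.1],
  [-0.45,-9.46,-7.63,1.6,0,0,1.1],
  [-0.45,-9.46,-7.63,1.6,0,0,1.1],
  [-0.45,-9.46,-7.63,1.6,0,0,1.1],
])

```text
time_s: 2.3
ee_pos: [0.4947, -0.0405, 0.1411]
eef_rot: [3.141, 0.0, 1.6]
force: [0.0, 1.6, 0.0]
grip_width: 0.0257
grip_force: 0.0
```

```bash
python3 -c "
from h import *
for uv in [(170,210),(180,291),(108,218),(117,300)]: print(pix2w('top',uv,0.02).round(3))
o=ctrl.get_obs();print(o['time_s'],o['ee_pos'].round(4) if hasattr(o['ee_pos'],'round') else o['ee_pos'],o['eef_rot'],o['grip_width'])"
```

```text
[0.584 0.198 0.02 ]
[0.424 0.167 0.02 ]
[0.565 0.323 0.02 ]
[0.403 0.291 0.02 ]
2.3 [ 0.4947 -0.0405  0.1411] [3.14099703e+00 8.80177736e-05 1.59961115e+00] 0.025708097110275215
```

move_arm([
  [-0.45,0,0,0.6,0,0,0],
  [-0.45,0,0,1.2,0,0,0],
  [-0.45,0,0,1.8,0,0,0],
  [-0.45,0,0,2.0,0,0,0],
  [-0.45,0,0,2.0,0,0,0],
  [-0.45,0,0,2.0,0,0,0],
])

```text
time_s: 2.9
ee_pos: [0.4947, -0.0384, 0.0423]
eef_rot: [3.14, 0.0, 1.6]
force: [1.1, 0.3, 1.0]
grip_width: 0.0261
grip_force: 0.0
```

move_arm([
  [-0.45,0,0.1,0.3,0,0,0],
  [-0.45,0,0.1,0.46,0,0,0],
  [-0.45,0,0.1,0.46,0,0,0],
  [-0.45,0.1,0.1,0.46,0,0,0],
  [-0.45,0.2,0.1,0.46,0,0,0],
  [-0.45,0.3,0.1,0.46,0,0,0],
  [-0.45,0.4,0.1,0.46,0,0,0],
  [-0.45,0.5,0.1,0.46,0,0,0],
  [-0.45,0.65,0.1,0.46,0,0,0],
  [-0.45,0.8,0.1,0.46,0,0,0],
  [-0.45,1.0,0.1,0.46,0,0,0],
])

```text
time_s: 4.0
ee_pos: [0.4976, 0.0123, 0.0182]
eef_rot: [3.142, 0.0, 1.6]
force: [0.3, -1.0, 1.5]
grip_width: 0.0258
grip_force: 0.5
```

```bash
python3 -c "
from h import *
im,_=snap('scene','pics/s2.png'); cv2.imwrite('pics/s2c.png',cv2.resize(im[180:330,260:480,::-1],None,fx=3,fy=3))"
```

```text
(no output)
```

View pics/s2c.png

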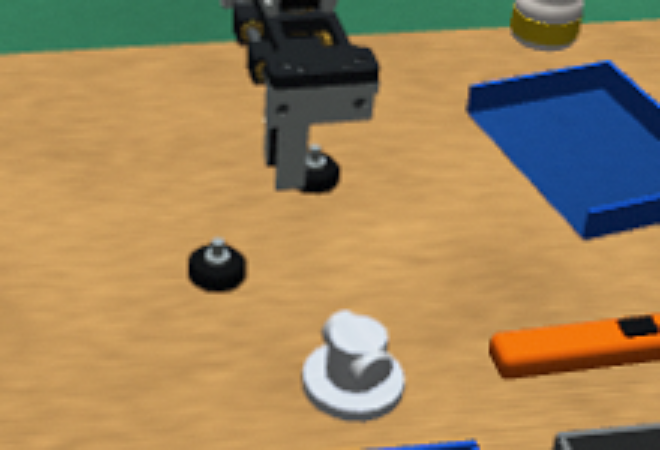

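The crop shows the foot nested between the fingertips at (315,172), upright, and the gripper clear of everything else. I continue the push.

move_arm([
  [-0.45,0.25,0,0,0,0,0],
  [-0.45,0.6,0,0,0,0,0],
  [-0.45,1.0,0,0,0,0,0],
  [-0.45,1.4,0,0,0,0,0],
  [-0.45,1.8,0,0,0,0,0],
  [-0.45,2.2,0,0,0,0,0],
  [-0.45,2.6,0,0,0,0,0],
  [-0.45,3.0,0,0,0,0,0],
  [-0.45,3.4,0,0,0,0,0],
  [-0.45,3.8,0,0,0,0,0],
  [-0.45,4.1,0,0,0,0,0],
  [-0.45,4.3,0,0,0,0,0],
])

```text
time_s: 5.25
ee_pos: [0.491, 0.2279, 0.018]
eef_rot: [-3.141, 0.0, 1.601]
force: [0.8, -1.4, 1.0]
grip_width: 0.0259
grip_force: 0.3
```

move_arm([
  [-0.45,0.2,0,0,0,0,0],
  [-0.45,0.35,0,0,0,0,0],
  [-0.45,0.4,0,0,0,0,0],
  [-0.45,0.4,0,0,0,0,0],
  [-0.45,0.2,0,0,0,0,0],
  [-0.45,-0.2,0,0,0,0,0],
  [-0.45,-0.5,0,-0.2,0,0,0],
  [-0.45,-0.5,0,-1.0,0,0,0],
  [-0.45,-0.5,0,-1.8,0,0,0],
  [-0.45,-0.5,0,-2.0,0,0,0],
  [-0.45,-0.5,0,-2.0,0,0,0],
])

```text
time_s: 6.35
ee_pos: [0.4929, 0.2012, 0.1201]
eef_rot: [3.138, -0.001, 1.599]
force: [-0.2, 0.2, -0.4]
grip_width: 0.0259
grip_force: 0.0
```

move_arm([
  [-0.45,-1,0.35,0,0,0,-0.17],
  [-0.45,-2,0.7,0,0,0,-0.17],
  [-0.45,-3,1.05,0,0,0,-0.17],
  [-0.45,-4,1.4,0,0,0,-0.17],
  [-0.45,-5,1.75,0,0,0,-0.17],
  [-0.45,-6.07,2.06,0,0,0,-0.17],
  [-0.45,-6.07,2.06,0,0,0,-0.17],
  [-0.45,-6.07,2.06,0.5,0,0,-0.17],
  [-0.45,-6.07,2.06,1.2,0,0,-0.17],
  [-0.45,-6.07,2.06,1.5,0,0,-0.17],
  [-0.45,-6.07,2.06,1.5,0,0,-0.17],
])

```text
time_s: 7.45
ee_pos: [0.6022, -0.0985, 0.0402]
eef_rot: [-3.137, -0.002, 1.77]
force: [-0.5, -0.4, 0.9]
grip_width: 0.026
grip_force: 0.0
```

```bash
python3 - <<'E'
from h import *
o=ctrl.get_obs();print(o['ee_pos'].round(4),o['eef_rot'])
for c in("top","scene"):
    im,_=snap(c,f"pics/{c}3.png")
    for r in ctrl.tip_of(c,"foot_a")[:5]: print(c,round(r["score"],2),np.round(r["point"]),pix2w(c,r["point"],0)[:2].round(3))
cv2.imwrite('pics/c3.png',np.hstack([cv2.resize(cv2.imread('pics/top3.png')[150:320,90:400],(620,340))]))
E
```

```text
[ 0.6022 -0.0985  0.0402] [-3.13663832e+00 -2.22727031e-03  1.76975346e+00]
top 0.83 [134. 260.] [0.485 0.27 ]
top 0.71 [379. 274.] [ 0.468 -0.22 ]
top 0.58 [146. 254.] [0.497 0.247]
scene 0.75 [246. 240.] [ 0.474 -0.216]
scene 0.71 [331. 274.] [ 0.602 -0.052]
scene 0.64 [468. 230.] [0.488 0.271]
```

View pics/c3.png

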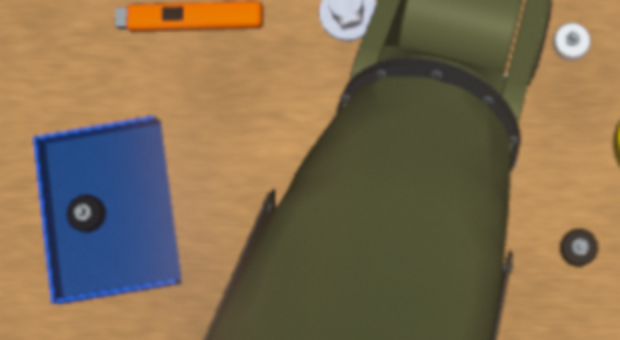

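Picture: foot A stands in the tray at (85,212) in the crop, and the tray walls are unmoved. Foot C and the white foot are untouched. Now I push foot B.

move_arm([
  [-0.45,0,0.06,0.3,0,0,0],
  [-0.45,0,0.06,0.43,0,0,0],
  [-0.45,0.15,0.06,0.43,0,0,0],
  [-0.45,0.3,0.06,0.43,0,0,0],
  [-0.45,0.4,0.06,0.43,0,0,0],
  [-0.45,0.5,0.06,0.43,0,0,0],
  [-0.45,0.6,0.06,0.43,0,0,0],
  [-0.45,0.75,0.06,0.43,0,0,0],
  [-0.45,1.0,0.05,0.43,0,0,0],
  [-0.45,1.3,0.04,0.43,0,0,0],
  [-0.45,1.7,0.03,0.43,0,0,0],
  [-0.45,2.0,0.02,0.43,0,0,0],
])

```text
time_s: 8.85
ee_pos: [0.5846, 0.0013, 0.0217]
eef_rot: [-3.142, -0.0, 1.77]
force: [0.8, -0.6, 0.6]
grip_width: 0.0257
grip_force: 0.4
```

```bash
python3 - <<'E'
from h import *
o=ctrl.get_obs();print(o['ee_pos'].round(4),o['eef_rot'])
snap("scene","pics/s4.png")
for r in ctrl.tip_of("scene","foot_a")[:5]: print(round(r["score"],2),np.round(r["point"]),pix2w("scene",r["point"],0)[:2].round(3))
E
```

```text
[0.5846 0.0013 0.0217] [-3.14155555e+00 -9.48863902e-05  1.77043748e+00]
0.56 [243. 237.] [ 0.461 -0.222]
0.5 [470. 230.] [0.49  0.276]
0.49 [366. 264.] [0.582 0.021]
```

move_arm([
  [-0.45,0.25,0,0.03,0,0,0],
  [-0.45,0.6,0,0.06,0,0,0],
  [-0.45,1.0,0,0.06,0,0,0],
  [-0.45,1.4,-0.03,0.06,0,0,0],
  [-0.45,1.8,-0.03,0.06,0,0,0],
  [-0.45,2.2,-0.03,0.06,0,0,0],
  [-0.45,2.6,-0.03,0.06,0,0,0],
  [-0.45,3.0,-0.03,0.06,0,0,0],
  [-0.45,3.4,-0.03,0.06,0,0,0],
  [-0.45,3.8,-0.03,0.06,0,0,0],
  [-0.45,4.1,-0.03,0.06,0,0,0],
  [-0.45,4.3,-0.03,0.06,0,0,0],
])

```text
time_s: 10.15
ee_pos: [0.5405, 0.2113, 0.0184]
eef_rot: [-3.141, -0.0, 1.771]
force: [0.5, 0.0, 1.2]
grip_width: 0.0257
grip_force: 0.5
```

move_arm([
  [-0.45,0.12,0,0,0,0,0],
  [-0.45,0.2,0,0,0,0,0],
  [-0.45,0.2,0,0,0,0,0],
  [-0.45,0.0,0,0,0,0,0],
  [-0.45,-0.4,0,0,0,0,0],
  [-0.45,-0.7,0,-0.2,0,0,0],
  [-0.45,-0.7,0,-1.0,0,0,0],
  [-0.45,-0.7,0,-1.8,0,0,0],
  [-0.45,-0.7,0,-2.0,0,0,0],
  [-0.45,-0.7,0,-2.0,0,0,0],
])

```text
time_s: 11.15
ee_pos: [0.5489, 0.175, 0.1207]
eef_rot: [3.138, -0.0, 1.769]
force: [0.1, -0.9, -0.8]
grip_width: 0.0259
grip_force: 0.0
```

move_arm([
  [-0.45,-0.9,-0.35,0,0,0,0.17],
  [-0.45,-1.8,-0.7,0,0,0,0.17],
  [-0.45,-2.7,-1.05,0,0,0,0.17],
  [-0.45,-3.6,-1.4,0,0,0,0.17],
  [-0.45,-4.5,-1.75,0,0,0,0.17],
  [-0.45,-5.4,-2.1,0,0,0,0.17],
  [-0.45,-6.3,-2.5,0,0,0,0.17],
  [-0.45,-7.2,-2.85,0,0,0,0.17],
  [-0.45,-8.0,-3.15,0,0,0,0.17],
  [-0.45,-8.41,-3.31,0,0,0,0.17],
  [-0.45,-8.41,-3.31,0,0,0,0.17],
  [-0.45,-8.41,-3.31,0,0,0,0.17],
])

```text
time_s: 12.35
ee_pos: [0.4682, -0.269, 0.1174]
eef_rot: [-3.14, -0.001, 1.599]
force: [0.7, 0.8, -0.4]
grip_width: 0.0258
grip_force: 0.0
```

move_arm([
  [-0.45,0,0,0.5,0,0,0],
  [-0.45,0,0,1.0,0,0,0],
  [-0.45,0,0,1.5,0,0,0],
  [-0.45,0,0,1.6,0,0,0],
  [-0.45,0,0,1.6,0,0,0],
])

```text
time_s: 12.85
ee_pos: [0.4688, -0.2682, 0.0382]
eef_rot: [-3.14, -0.001, 1.601]
force: [0.9, 0.0, -0.1]
grip_width: 0.0259
grip_force: 0.0
```

```bash
python3 - <<'E'
from h import *
o=ctrl.get_obs();print(o['ee_pos'].round(4),o['eef_rot'])
for c in("top","scene"):
    im,_=snap(c,f"pics/{c}5.png")
    for r in ctrl.tip_of(c,"foot_a")[:5]: print(c,round(r["score"],2),np.round(r["point"]),pix2w(c,r["point"],0)[:2].round(3))
E
```

```text
[ 0.4688 -0.2682  0.0382] [-3.14015227e+00 -1.04772446e-03  1.60090785e+00]
top 0.76 [148. 232.] [0.542 0.246]
top 0.74 [378. 276.] [ 0.465 -0.218]
top 0.69 [136. 258.] [0.488 0.267]
scene 0.76 [467. 227.] [0.479 0.273]
scene 0.54 [242. 241.] [ 0.476 -0.225]
scene 0.5 [463. 244.] [0.537 0.24 ]
scene 0.23 [246. 312.] [ 0.689 -0.215]
```

View pics/scene5.png

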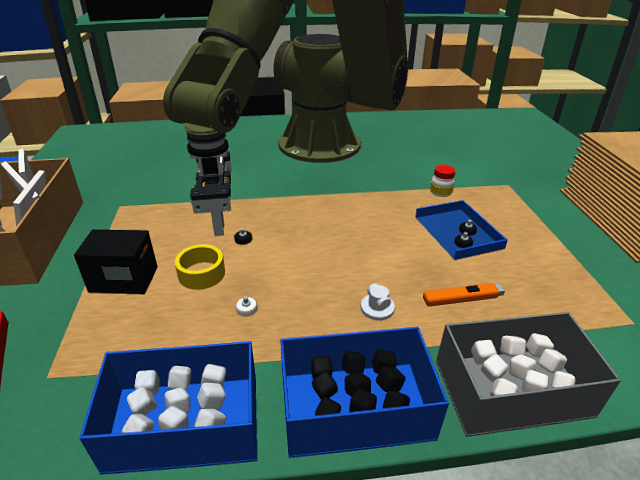

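Both feet stand in the tray at (468,228) and (464,240), foot C is ahead of the fingers at (243,237), and the bystanders are unmoved. Now I push foot C.

move_arm([
  [-0.45,0,0.02,0.3,0,0,0],
  [-0.45,0,0.02,0.39,0,0,0],
  [-0.45,0.15,0.02,0.39,0,0,0],
  [-0.45,0.3,0.02,0.39,0,0,0],
  [-0.45,0.4,0.02,0.39,0,0,0],
  [-0.45,0.5,0.02,0.39,0,0,0],
  [-0.45,0.6,0.02,0.39,0,0,0],
  [-0.45,0.75,0.02,0.39,0,0,0],
  [-0.45,1.0,0.02,0.39,0,0,0],
  [-0.45,1.3,0.02,0.39,0,0,0],
  [-0.45,1.7,0.02,0.39,0,0,0],
  [-0.45,2.0,0.02,0.39,0,0,0],
])

```text
time_s: 14.25
ee_pos: [0.4668, -0.1676, 0.0192]
eef_rot: [-3.141, -0.0, 1.6]
force: [0.1, -0.8, -0.2]
grip_width: 0.0259
grip_force: 0.5
```

```bash
python3 - <<'E'
from h import *
snap("scene","pics/s6.png")
for r in ctrl.tip_of("scene","foot_a")[:5]: print(round(r["score"],2),np.round(r["point"]),pix2w("scene",r["point"],0)[:2].round(3))
E
```

```text
0.66 [468. 229.] [0.485 0.274]
0.57 [462. 244.] [0.537 0.238]
0.48 [277. 236.] [ 0.464 -0.15 ]
```

move_arm([
  [-0.45,0.25,0,0,0,0,0],
  [-0.45,0.6,0,0,0,0,0],
  [-0.45,1.0,0,0,0,0,0],
  [-0.45,1.4,0,0,0,0,0],
  [-0.45,1.8,0,0,0,0,0],
  [-0.45,2.2,0,0,0,0,0],
  [-0.45,2.6,0,0,0,0,0],
  [-0.45,3.0,0,0,0,0,0],
  [-0.45,3.4,0,0,0,0,0],
  [-0.45,3.8,0,0,0,0,0],
  [-0.45,4.1,0,0,0,0,0],
  [-0.45,4.3,0,0,0,0,0],
])

```text
time_s: 15.55
ee_pos: [0.4607, 0.0466, 0.0192]
eef_rot: [3.142, 0.0, 1.6]
force: [0.1, -1.5, 0.9]
grip_width: 0.0261
grip_force: 0.5
```

```bash
python3 - <<'E'
from h import *
snap("scene","pics/s7.png")
for r in ctrl.tip_of("scene","foot_a")[:5]: print(round(r["score"],2),np.round(r["point"]),pix2w("scene",r["point"],0)[:2].round(3))
E
```

```text
0.78 [462. 244.] [0.538 0.237]
0.66 [375. 231.] [0.471 0.065]
0.55 [470. 227.] [0.478 0.28 ]
```

move_arm([
  [-0.45,0.25,0,0,0,0,0],
  [-0.45,0.6,0.02,0,0,0,0],
  [-0.45,1.0,0.04,0,0,0,0],
  [-0.45,1.4,0.04,0,0,0,0],
  [-0.45,1.8,0.04,0,0,0,0],
  [-0.45,2.2,0.04,0,0,0,0],
  [-0.45,2.6,0.04,0,0,0,0],
  [-0.45,2.9,0.04,0,0,0,0],
  [-0.45,3.1,0.04,0,0,0,0],
  [-0.45,3.2,0.04,0,0,0,0],
  [-0.45,3.2,0.04,0,0,0,0],
])

```text
time_s: 16.75
ee_pos: [0.4581, 0.2058, 0.0191]
eef_rot: [-3.142, -0.0, 1.6]
force: [1.0, -0.4, -0.3]
grip_width: 0.026
grip_force: 0.0
```

move_arm([
  [-0.45,-0.2,0,0,0,0,0],
  [-0.45,-0.6,0,0,0,0,0],
  [-0.45,-1.0,0,-0.3,0,0,0],
  [-0.45,-1.5,0,-1.2,0,0,0],
  [-0.45,-2.3,0,-2.0,0,0,0],
  [-0.45,-3.2,0,-2.6,0,0,0],
  [-0.45,-4.1,0,-3.0,0,0,0],
  [-0.45,-5.0,0,-3.0,0,0,0],
  [-0.45,-5.8,0,-3.0,0,0,0],
  [-0.45,-6.0,0,-3.0,0,0,0],
  [-0.45,-6.0,0,-3.0,0,0,0],
])

```text
time_s: 17.85
ee_pos: [0.4662, -0.096, 0.1689]
eef_rot: [-3.141, -0.0, 1.596]
force: [0.0, 1.0, 0.3]
grip_width: 0.0258
grip_force: 0.0
```

```bash
python3 - <<'E'
from h import *
for c in("top","scene"):
    im,_=snap(c,f"pics/{c}8.png")
    for r in ctrl.tip_of(c,"foot_a")[:5]:
        p=pix2w(c,r["point"],0)[:2]-[.4935,.246]; print(c,round(r["score"],2),"tray xy",round(p@[-.174,.985],3),round(p@[-.985,-.174],3))
E
```

```text
top 0.73 tray xy -0.007 -0.044
top 0.63 tray xy -0.008 0.035
top 0.62 tray xy 0.021 -0.001
scene 0.66 tray xy -0.071 -0.003
scene 0.58 tray xy -0.008 -0.031
scene 0.52 tray xy -0.018 0.03
scene 0.5 tray xy 0.03 -0.001
```

View pics/top8.png

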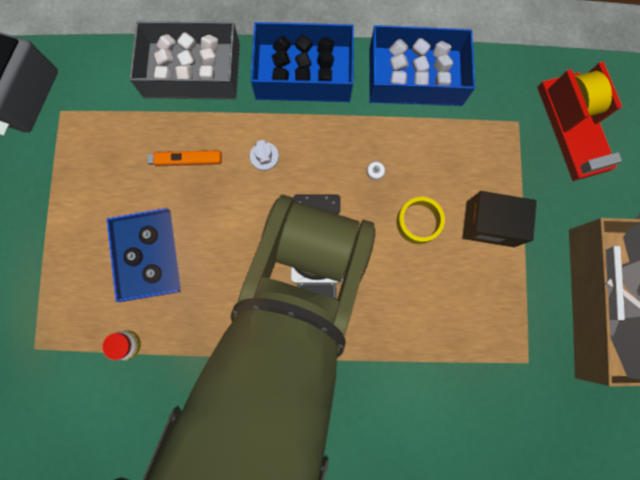

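All three black feet stand inside the tray at (148,235), (132,256) and (151,273). The bystanders are where they were and the arm is clear.

```bash
python3 -c "
from station import ctrl
print(ctrl.hand_in())"
```

```text
the job is handed in; nothing more can be done
None
```

I swept all three black feet upright into the blue tray, left the white foot and the other items where they were, and handed the job in at about 18 s on the robot clock (no verdict was returned).

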